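# Pull-test the spring catch of a transport box, then pin it or leave it open

### The arm

A 7-joint arm with a two-finger parallel gripper is mounted at the origin on a cart in front of the work surface, level with it; the furniture and walls round the work are solid. World frame = base frame: x ahead of the robot, y to its left, z up, the work surface at z = 0. Lengths are in m, angles in rad, forces in N, time in s.
With the tool pointing down it reaches from about 0.4 to 0.85 m from the base axis. Payload 10.4 kg.
Tool frame: the origin (TCP) lies midway between the tips of the shut fingers; the grasp point (between the pads) lies manip.pinch_z behind it (manip.pinch_z is the distance from the TCP to the grasp point, in m); z points along the fingers, y is the direction in which the jaws open and shut (so a half turn about z gives the same grasp; the last joint's range is limited). The gripper opens to 85 mm and grips with 20 to 120 N. Pads are 22 mm wide; open, the fingers measure 114 mm over their backs; the gripper's body (76 mm by 85 mm) begins 54 mm behind the grasp point. The pads swing forward as they close: fully open they stand 13 mm farther back than shut.
Start: joints at [1.079, 0.332, -0.065, 1.46, 0.022, 1.35, -0.088], TCP at [0.282, -0.558, 0.231] pointing down, gripper open.
Joint ranges: [-2.6, 2.6], [-0.5, 2.12], [-1.47, 1.34], [0.16, 2.42], [-1.27, 4.41], [0.06, 2.06], [-2.6, 2.6]. Speed limits (rad/s): [2.22, 2.22, 2.79, 2.79, 3.14, 3.14, 3.14].

### API

Orientations are given as a unit quaternion [x, y, z, w].
In Python, from workcell import manip gives the robot as it stands.
- The arm moves only by the shell command python3 -m handwheel 'ROWS' [FORCE]. ROWS is JSON, a list that holds one entry, the list of rows, each a list of 7 numbers: the shift along the tool's x, y, z in m, then the turn, a rotation vector about the tool's x, y, z in rad, then the finger opening in m, from 0 to 0.0854. In form: [[[tx, ty, tz, ax, ay, az, claw], ...]]. A call has 1 to 8 rows; each row is the pose to reach, as a shift and turn from the pose commanded when the call began, along the tool's axes at that moment; what a row does not reach only later rows make up. A row lasts 1/8 s, in which the tool goes at most 62.5 mm and 10.7 degrees, less where a joint would pass 70% of its speed; a pose out of reach is approached as far as the arm can. A call with a gripper value outside its range is refused whole. The fingers move at their own pace and stop on an object; FORCE is the grip in N (left out, the last holds). Time passes only in rows, so rows that repeat a pose let the fingers close. It gives the time, the measured TCP pose, the force and the opening at its end, in the units of the state.
- manip.get_obs(): the state, without advancing time (a new reading comes with each control period).
- manip.camera(name): name is "side" or "top" or "wrist"; returns the picture (384x512x3 uint8, blue, green, red); there is no depth.
- manip.calibration(name): a dict with "fx", "fy", "cx", "cy" (pixels), "view" (4x4, takes a point from world to camera coordinates); the wrist camera has in their place "tool_from_camera" (4x4, takes a point from camera to tool coordinates, whose origin is the TCP and whose axes are the flange's). Camera axes: x right, y up, looking along -z (the intrinsics and any distortion apply to the point x, -y, -z); pixel columns grow to the right and rows downward; lengths in m; the calibration is good to about 2 mm. A picture is of the moment at which its call begins: read the wrist's pose just before it. calibration takes no time and is no camera call.
- manip.hand_in(): hands the job in, once; it reports no verdict.
The state is a dict: "clock": time; "joint_pos": joint angles; "joint_velocities": joint speeds; "tau": joint torques, N m; "position": TCP position; "ee_rot": TCP orientation; "ft_force": force on the tool from outside, world axes, zero at the start; "torque": the same for the moment, N m; "grip_width": opening from 0.0 (shut) to 1.0 (fully open).
Only numpy, scipy, OpenCV 4.12 (cv2) and the standard library are available. Lean on these libraries where they do the work, as an engineer would, in place of code of your own. Each camera call takes 0.05 s, during which the arm holds its last target.

### The job

Press the lid of the transport box down until its spring catch clicks, then pull-test the catch: draw the lid handle up the way the lid swings, building up gently to a pull of about 10 N, and hold it there for a moment; never pull the latched lid with more than 15 N. If the catch holds, leave the lid latched and put the locking pin all the way down through both hasp eyes, ready for shipping; if it lets go before 10 N, leave the lid standing well open and the pin in its socket, so that the box goes to repair. Do not shift the pot, tally counter and scissors beside it.

Things in the scene. Friction and masses are not known exactly. Their poses are not given: they have to be found in the camera images.
- transport_box: Grey sheet-metal box, 200 (x) x 300 (y) x 100 mm high without its lid, black corner guards, fixed to the bench, amber dropper bottles inside. Origin: centre of its underside on the bench; x from the front (robot side) to the back, y along the front to the left, z up. Its front face is at x = -100 mm; the lid's hinge axis runs along y through (100, 0, 100) mm.
- lid (a joint): Lid angle, rad: 0 shut, grows as the lid's front rises; starts ajar, stays where it is left. Raising the free lid takes about 2.5 N at the handle, lowering it under 1 N. Closing, the catch resists from about 0.09 rad and clicks over at about 0.04 after 2 to 10 N of push near the front edge; below 0.03 the lid is latched; at 0 it meets a springy stop.
- lid_top (a point): Middle of the lid's flat top (lid: shallow grey tray, 206 x 306 mm). With the lid shut it is 118 mm above the bench (18 mm above the hinge axis), over the middle of the box. Best pressed within 30 mm of its front edge, beside the handle.
- lid_handle (a point): Middle of the lid's steel bow handle: round bar 12 mm thick, 88 mm long, along the box's y, 34 mm clear above the lid top, posts at its ends. It lies 160 mm in front of and 58 mm above the hinge axis (158 mm above the bench when shut) and swings about it, so the pull is 20 degrees from vertical, leaning to the back.
- catch: Steel bracket, 34 mm wide, of the spring catch on the middle of the box's front, under the roller; origin on the bench below the pivot of its sprung lever (45 mm long), axes as the box. Catches differ: this one may let go anywhere from about 4 to 21 N of pull at the handle, and then the lid springs up past 0.05 rad.
- catch_roller (a point): Centre of the catch's black roller (8 mm thick, 18 mm long), about 18 mm before the box front, 115 mm high, above the bent steel striker on the lid's front when latched. Pulled at the handle, the lid first has up to 5 mm of free play, then the force rises by about 4 N per mm; the roller gives way within 8 mm of handle travel.
- lid_eye (a point): Upper hasp eye: centre of the upper face of the eye plate on the lid's front left (34 x 30 x 5 mm steel, round hole 12 mm across, slightly chamfered). With the lid shut it is 105 mm above the bench, 17 mm in front of the box front and 105 mm left of its middle.
- hasp_eye (a point): Lower hasp eye: centre of the upper face of the equal eye plate on the box (hole 12 mm), right under the upper one when the lid is shut; 83 mm above the bench, 22 mm below the upper one.
- pin: Locking pin, 84 mm long, upright: steel shank 8 mm thick and 34 mm long with a tapered end, collar 18 mm across and 4 mm thick, then a black round grip 14 mm thick and 46 mm high. Origin: centre of the shank's lower end; z along the pin, towards the grip. Weighs 30 to 65 g.
- pin_grip (a point): Point on the pin's axis in the grip, 66 mm above its lower end (32 mm above the underside of the collar): the place to take it.
- pin_collar (a point): Point on the pin's axis at the underside of its collar, which rests on the upper eye plate or on the socket when the pin is fully in.
- park_socket (a point): Mouth of the pin's parking socket, a black block (34 x 26 x 40 mm, square hole 12 mm wide, 40 mm deep) on the box's front right, 105 mm above the bench; the pin stands in it at the start.
- pot: Small round cream pot with a red band and a closed lid, 63 mm across, 34 mm high; origin at the centre of its underside. A bystander.
- tally_counter: Small round hand tally counter, 50 x 65 x 25 mm, lying on the bench; origin at the centre of its underside. A bystander.
- scissors: Scissors with red grips lying flat, 75 x 187 x 13 mm; origin at the centre of the underside. A bystander.

How it is judged:
By the outcome, as a careful person would: the job done as asked, in the order asked, and still so for the second after the job is handed in, with the robot touching nothing.
It also fails if it takes over 61 s, if anything falls off the work surface, if the arm or the gripper's body presses on something with over 40 N, if the wrist force passes 120 N, or if a joint passes its speed limit or range.

## Working session

There is one attempt and no reset: what is moved stays moved. The work goes in short steps, Python scripts to look and compute and a shell command to move; the robot and the scene stay as the last step left them, time stands still between calls to the robot, and variables do not carry over. Pictures are saved under pics/ and viewed, and the job is handed in when it is done.

```bash
ls; mkdir -p pics
python3 - <<'E'
from workcell import manip
import cv2,json
o=manip.get_obs(); print(o); print(manip.pinch_z)
for n in ("side","top","wrist"):
    cv2.imwrite(f"pics/{n}0.png",manip.camera(n)); print(n,manip.calibration(n))
E
```

```text
pics
{'clock': 0.0, 'joint_pos': array([ 1.07944157,  0.33285586, -0.06469953,  1.46095465,  0.02160106,
        1.34989597, -0.08852769]), 'joint_velocities': array([ 1.86887908e-03, -1.86946752e-04, -9.76363119e-04,  5.04982915e-05,
        6.91720138e-05,  2.01143668e-04, -6.11220978e-05]), 'tau': array([ 4.31301578e-04, -6.25424480e+01,  4.93629836e-02, -3.91606665e+01,
        1.60785456e-02,  9.80737328e-03, -2.10816819e-05]), 'position': array([ 0.28218241, -0.55724597,  0.23051957]), 'ee_rot': array([ 9.72659652e-01,  2.32234146e-01, -1.97516784e-04, -6.81074593e-04]), 'ft_force': array([ 0.39421355, -0.89368808, -0.14808902]), 'torque': array([ 0.02455218, -0.01873192, -0.06058403]), 'grip_width': 1.003159039133877}
0.0187
side {'fx': 483.81312345534684, 'fy': 483.81312345534684, 'cx': 257.3603472466307, 'cy': 187.58018750111603, 'view': array([[ 0.99834005, -0.05666665,  0.01029763, -0.56780313],
       [ 0.01869177,  0.48789705,  0.87270103, -0.13644443],
       [-0.05447723, -0.8710599 ,  0.48814637, -1.52491248],
       [ 0.        ,  0.        ,  0.        ,  1.        ]])}
top {'fx': 428.8154663768137, 'fy': 428.8154663768137, 'cx': 254.6236509495976, 'cy': 191.23349400817654, 'view': array([[ 0.03035621, -0.99942798,  0.01490666, -0.00473099],
       [ 0.98271877,  0.03256651,  0.18221759, -0.6000121 ],
       [-0.18259882,  0.00911762,  0.98314523, -1.24432776],
       [ 0.        ,  0.        ,  0.        ,  1.        ]])}
wrist {'fx': 282.82383646492843, 'fy': 282.82383646492843, 'cx': 254.90435342840635, 'cy': 193.8315708589787, 'tool_from_camera': array([[-3.15780514e-05,  9.47024930e-01,  3.21160055e-01,
         8.27466958e-02],
       [ 9.99999868e-01,  1.94881738e-04, -4.76335132e-04,
        -1.23970455e-03],
       [-5.13689474e-04,  3.21159997e-01, -9.47024811e-01,
        -1.43064869e-01],
       [ 0.00000000e+00,  0.00000000e+00,  0.00000000e+00,
         1.00000000e+00]])}
```

View pics/side0.png

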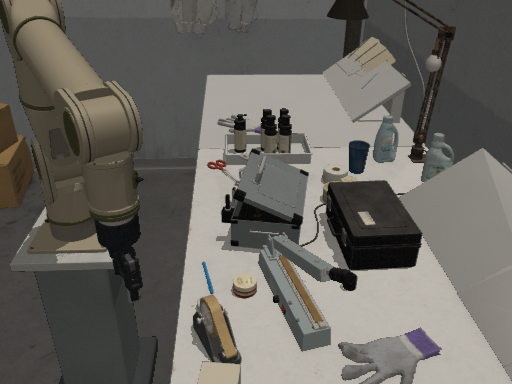

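View pics/top0.png

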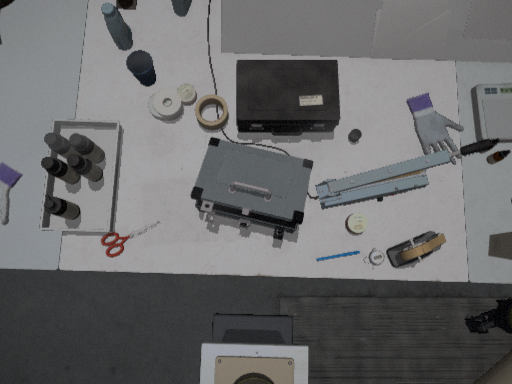

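View pics/wrist0.png

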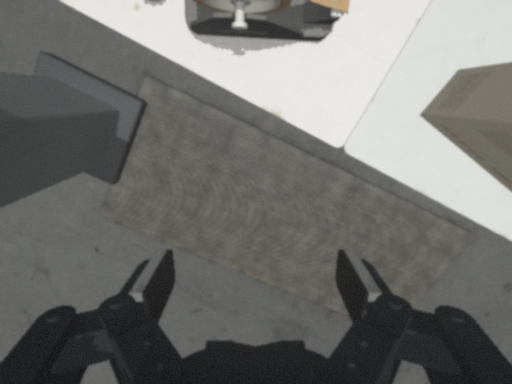

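The box is near (252,190) in the top view, rotated slightly clockwise. The lid is ajar, the pin sits at the right and the eyes at the left. I'll zoom in.

Run:
```python
import cv2
a=cv2.imread('pics/top0.png')[130:250,180:330]; cv2.imwrite('pics/top0z.png',cv2.resize(a,None,fx=5,fy=5,interpolation=cv2.INTER_CUBIC))
a=cv2.imread('pics/side0.png')[140:260,210:330]; cv2.imwrite('pics/side0z.png',cv2.resize(a,None,fx=5,fy=5,interpolation=cv2.INTER_CUBIC))
```

```text
(no output)
```

View pics/top0z.png

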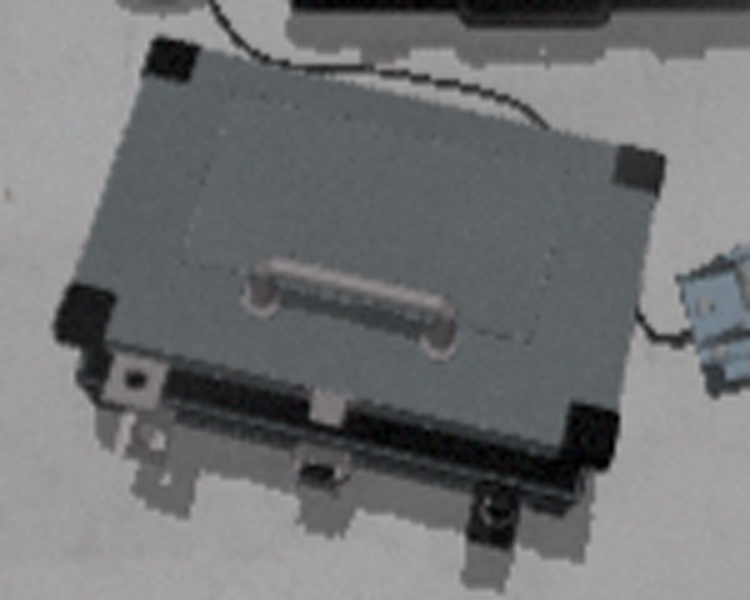

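View pics/side0z.png

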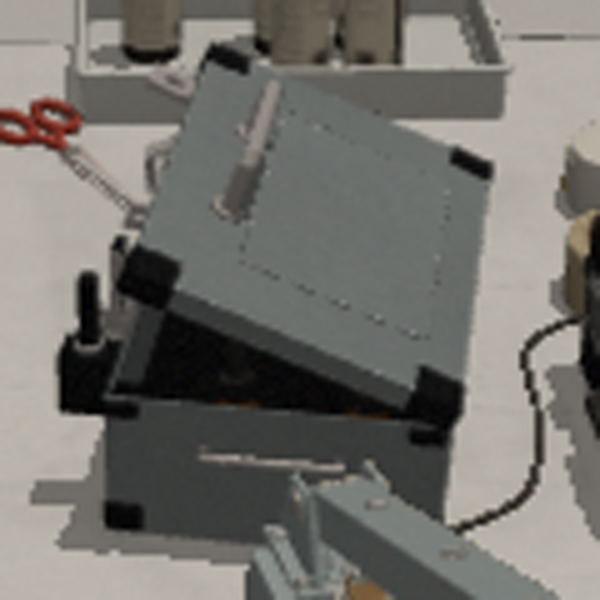

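```bash
cat > h.py <<'E'
import numpy as np, cv2
from workcell import manip
from scipy.spatial.transform import Rotation as R
def ray(name,u,v,obs=None):
    c=manip.calibration(name)
    d=np.array([(u-c['cx'])/c['fx'],-(v-c['cy'])/c['fy'],-1.])
    if name=='wrist':
        T=np.array(c['tool_from_camera']); Rt=R.from_quat(obs['ee_rot']).as_matrix()
        o=Rt@T[:3,3]+obs['position']; d=Rt@T[:3,:3]@d
    else:
        V=np.array(c['view']); o=-V[:3,:3].T@V[:3,3]; d=V[:3,:3].T@d
    return o,d/np.linalg.norm(d)
def onz(name,u,v,z,obs=None):
    o,d=ray(name,u,v,obs); return o+d*(z-o[2])/d[2]
def tri(rs):
    A=np.zeros((3,3));b=np.zeros(3)
    for o,d in rs:
        P=np.eye(3)-np.outer(d,d);A+=P;b+=P@o
    p=np.linalg.solve(A,b); return p,[np.linalg.norm((np.eye(3)-np.outer(d,d))@(p-o)) for o,d in rs]
def proj(name,p,obs=None):
    c=manip.calibration(name)
    if name=='wrist':
        T=np.array(c['tool_from_camera']); Rt=R.from_quat(obs['ee_rot']).as_matrix()
        q=T[:3,:3].T@(Rt.T@(np.array(p)-obs['position'])-T[:3,3])
    else:
        V=np.array(c['view']); q=V[:3,:3]@p+V[:3,3]
    return c['cx']+c['fx']*q[0]/-q[2], c['cy']-c['fy']*q[1]/-q[2]
def boxp(bx,by,yaw,p):
    c,s=np.cos(yaw),np.sin(yaw); return np.array([bx+c*p[0]-s*p[1],by+s*p[0]+c*p[1],p[2]])
E
python3 - <<'E'
from h import *
t=lambda u,v:(180+u/5-.4,130+v/5-.4); s=lambda u,v:(210+u/5-.4,140+v/5-.4)
for n,a,b in [("rearL",(152,38),(212,45)),("rearR",(662,152),(492,165)),("frontL",(56,325),None),("frontR",(612,465),(130,262)),("handleL",(262,268),(277,84)),("handleR",(445,305),(235,190))]:
    if b:
        p,r=tri([ray('top',*t(*a)),ray('side',*s(*b))]); print(n,p.round(4),np.round(r,4))
    
for n,a,z in [("hasp",(152,438),.083),("rearL",(152,38),.116),("rearR",(662,152),.116),("socket",(495,512),.12),('pintop',(495,508),.155)]:
    print(n,onz('top',*t(*a),z).round(4))
print(tri([ray('top',*t(495,508)),ray('side',*s(88,272))]))
E
```

```text
rearL [0.6275 0.1288 0.2431] [0.0754 0.0754]
rearR [ 0.6741 -0.1319  0.2563] [0.0235 0.0235]
frontR [ 0.4961 -0.1132  0.1943] [0.003 0.003]
handleL [0.5927 0.0767 0.2125] [0.0023 0.0023]
handleR [ 0.5702 -0.0224  0.1924] [0.0071 0.0071]
hasp [0.5131 0.1428 0.083 ]
rearL [0.7463 0.1514 0.116 ]
rearR [ 0.6872 -0.1504  0.116 ]
socket [ 0.4728 -0.0565  0.12  ]
pintop [ 0.4718 -0.054   0.155 ]
(array([ 0.47339996, -0.05398235,  0.15445334]), [np.float64(0.0015108014405702302), np.float64(0.0015108014405703538)])
```

```bash
python3 -m handwheel '[[[0.05,-0.047,-0.03,0,0,-0.1,0],[0.1,-0.094,-0.06,0,0,-0.25,0],[0.16,-0.14,-0.1,0,0,-0.4,0],[0.21,-0.19,-0.1,0,0,-0.55,0],[0.26,-0.24,-0.1,0,0,-0.7,0],[0.31,-0.29,-0.1,0,0,-0.8,0],[0.36,-0.34,-0.1,0,0,-0.9,0],[0.41,-0.385,-0.1,0,0,-0.908,0]]]' 40
```

```text
clock: 1.15
position: [0.447, -0.1034, 0.3307]
ee_rot: [0.772, 0.636, -0.0, 0.0]
ft_force: [0.4, -0.3, 0.8]
grip_width: -0.003
```

```bash
python3 -m handwheel '[[[0.05,0.008,0,0,0,0,0],[0.1,0.016,0,0,0,0,0],[0.14,0.022,0,0,0,0,0],[0.14,0.022,0,0,0,0,0]]]'
python3 - <<'E'
from h import *
o=manip.get_obs(); print(o['position'],o['ee_rot'],o['joint_pos'].round(3)); cv2.imwrite('pics/w1.png',manip.camera('wrist'))
import pickle; pickle.dump(o,open('w1.pkl','wb'))
a=cv2.imread('pics/w1.png')
cv2.imwrite('pics/w1z.png',cv2.resize(a,None,fx=1.56,fy=1.56,interpolation=cv2.INTER_CUBIC))
E
```

```text
clock: 1.65
position: [0.4955, 0.0311, 0.3303]
ee_rot: [0.771, 0.637, 0.0, -0.001]
ft_force: [-0.7, -1.0, -0.3]
grip_width: 0.0
[0.49554615 0.03110072 0.33029811] [ 7.70503415e-01  6.37435559e-01  2.67296744e-04 -5.69350820e-04] [ 0.513  0.053 -0.686  1.595  0.032  1.506 -0.363]
```

View pics/w1z.png

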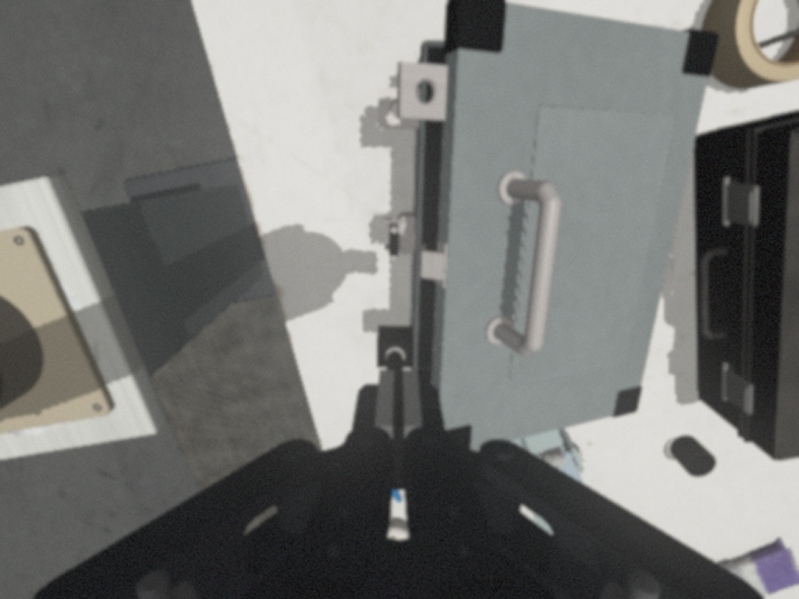

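Run:
```python
from h import *
import pickle; o=pickle.load(open('w1.pkl','rb'))
w=lambda u,v:((u+.5)/1.5625-.5,(v+.5)/1.5625-.5)
L=onz('wrist',*w(716,33),.116,o);Rr=onz('wrist',*w(638,390),.116,o);print(L,Rr)
d=L-Rr;print(np.linalg.norm(d),np.degrees(np.arctan2(-d[0],d[1])))
t=lambda u,v:(180+u/5-.4,130+v/5-.4); s=lambda u,v:(210+u/5-.4,140+v/5-.4)
for n,a,b,c in [("fl",(56,325),None,(449,48)),("handleL",(262,268),(277,84),(548,190)),("handleR",(445,305),(235,190),(532,343)),("rL",(152,38),(492,165),(716,33)),("fr",(612,465),(130,262),None)]:
    r=[ray('top',*t(*a))]
    if b:r.append(ray('side',*s(*b)))
    if c:r.append(ray('wrist',*w(*c),o))
    p,e=tri(r);print(n,p.round(4),np.round(e,4))
print('collar',onz('wrist',*w(396,356),.109,o)); print('roller',onz('wrist',*w(394,238),.119,o))
B=(.610,.0215,np.radians(-11.1))
for p in [(-117,105,83),(-117,-105,105),(-118,0,115),(109,153,116),(109,-153,116)]:
    q=boxp(*B,np.array(p)/1e3); print(p,q.round(4),np.round(proj('top',q),1),(np.array(proj('wrist',q,o))*1.5625).round(0))
```

```text
[0.74624682 0.15064233 0.116     ] [ 0.68723725 -0.12890314  0.116     ]
0.2857057929536059 -11.919642355258713
fl [0.5826 0.2046 0.0081] [0.0119 0.0119]
handleL [0.5923 0.0773 0.2119] [0.0018 0.0028 0.0011]
handleR [ 0.5724 -0.0236  0.1942] [0.0048 0.0096 0.0051]
rL [0.7477 0.1512 0.1138] [0.0008 0.0007 0.0004]
fr [ 0.4961 -0.1132  0.1943] [0.003 0.003]
collar [ 0.47560038 -0.0571125   0.109     ]
roller [0.49478696 0.0506851  0.119     ]
(-117, 105, 83) [0.5154 0.1471 0.083 ] [208.6 216.4] [396. 109.]
(-117, -105, 105) [ 0.475 -0.059  0.105] [279.1 231.7] [395. 356.]
(-118, 0, 115) [0.4942 0.0442 0.115 ] [243.3 223.5] [395. 245.]
(109, 153, 116) [0.7464 0.1507 0.116 ] [210.3 137.2] [716.  33.]
(109, -153, 116) [ 0.6875 -0.1496  0.116 ] [311.7 159.9] [638. 409.]
```

```bash
python3 -m handwheel '[[[0.04,0.023,0.04,0,0,0,0],[0.083,0.047,0.07,0,0,0,0],[0.083,0.047,0.11,0,0,0,0],[0.083,0.047,0.13,0,0,0,0],[0.083,0.047,0.13,0,0,0,0]]]'; python3 -c "
from h import *
o=manip.get_obs();print(o['position'],o['ft_force'])"
```

```text
clock: 2.33
position: [0.5568, 0.0982, 0.199]
ee_rot: [0.773, 0.635, -0.002, -0.001]
ft_force: [0.1, -0.0, 1.1]
grip_width: 0.0
[0.55677172 0.09823418 0.19896688] [ 0.07868116 -0.03713394  1.13789574]
```

```bash
python3 -m handwheel '[[[0,0,0.012,0,0,0,0],[0,-0.003,0.022,0,0,0,0],[0,-0.006,0.032,0,0,0,0],[0,-0.009,0.042,0,0,0,0],[0,-0.011,0.05,0,0,0,0],[0,-0.013,0.056,0,0,0,0],[0,-0.014,0.06,0,0,0,0]]]'
```

```text
clock: 3.2
position: [0.5438, 0.1029, 0.1403]
ee_rot: [0.772, 0.635, 0.0, 0.0]
ft_force: [0.5, 0.5, 0.3]
grip_width: 0.002
```

```bash
for r in 1; do python3 -m handwheel '[[[0,0,0.003,0,0,0,0],[0,-0.001,0.006,0,0,0,0],[0,-0.001,0.008,0,0,0,0],[0,-0.001,0.010,0,0,0,0],[0,-0.001,0.010,0,0,0,0]]]'; done
```

```text
clock: 3.82
position: [0.5428, 0.103, 0.1304]
ee_rot: [0.772, 0.635, -0.0, -0.0]
ft_force: [-0.3, 0.4, -0.1]
grip_width: 0.001
```

```bash
python3 -m handwheel '[[[0,0,0.002,0,0,0,0],[0,-0.001,0.004,0,0,0,0],[0,-0.001,0.006,0,0,0,0],[0,-0.001,0.006,0,0,0,0]]]'
```

```text
clock: 4.32
position: [0.5415, 0.1031, 0.124]
ee_rot: [0.772, 0.635, -0.0, -0.0]
ft_force: [-0.1, 0.1, 0.5]
grip_width: 0.0
```

Run:
```python
from h import *
a=manip.camera('side'); b=manip.camera('top')
x=cv2.resize(a[130:260,210:330],None,fx=4,fy=4,interpolation=cv2.INTER_CUBIC)
y=cv2.resize(b[130:250,190:320],(320*520//480*1,520//1)[:2] and (300,277))
cv2.imwrite('pics/s2.png',x)
```

```text
(no output)
```

View pics/s2.png

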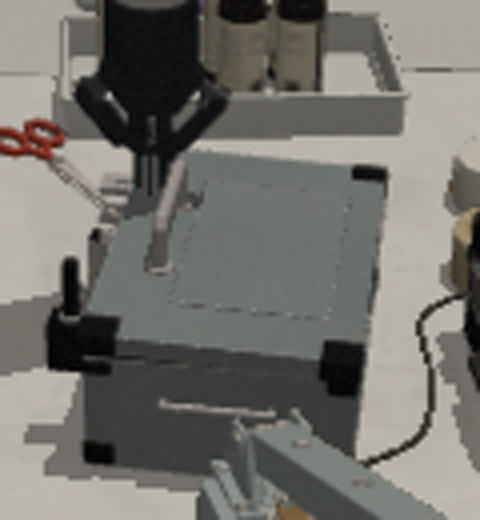

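```bash
python3 -m handwheel '[[[0,0,0.001,0,0,0,0],[0,0,0.002,0,0,0,0],[0,0,0.002,0,0,0,0]]]'; python3 -m handwheel '[[[0,0,0.001,0,0,0,0],[0,0,0.002,0,0,0,0],[0,0,0.002,0,0,0,0]]]'
```

```text
clock: 4.8
position: [0.5418, 0.1032, 0.1224]
ee_rot: [0.772, 0.635, -0.0, -0.0]
ft_force: [-0.1, 0.3, 0.0]
grip_width: 0.0
clock: 5.18
position: [0.5419, 0.1032, 0.1204]
ee_rot: [0.772, 0.635, -0.0, 0.0]
ft_force: [-0.2, -0.1, -0.1]
grip_width: 0.002
```

```bash
python3 -m handwheel '[[[0,0,0.001,0,0,0,0],[0,0,0.002,0,0,0,0],[0,0,0.002,0,0,0,0]]]'; python3 -m handwheel '[[[0,0,0.001,0,0,0,0],[0,0,0.001,0,0,0,0]]]';python3 -m handwheel '[[[0,0,0.001,0,0,0,0],[0,0,0.001,0,0,0,0]]]'
```

```text
clock: 5.55
position: [0.5418, 0.1032, 0.1184]
ee_rot: [0.772, 0.635, -0.0, 0.0]
ft_force: [0.7, -1.0, 0.0]
grip_width: 0.002
clock: 5.8
position: [0.542, 0.1032, 0.1181]
ee_rot: [0.772, 0.635, 0.0, 0.0]
ft_force: [-2.7, -1.7, 6.2]
grip_width: 0.001
clock: 6.05
position: [0.542, 0.1033, 0.1179]
ee_rot: [0.772, 0.635, 0.0, 0.0]
ft_force: [-5.7, -2.0, 14.1]
grip_width: -0.002
```

```bash
python3 -m handwheel '[[[0,0,-0.02,0,0,0,0.0],[0,0,-0.07,0,0,0,0.06],[-0.01,0.004,-0.12,0,0,0,0.06],[-0.05,0.018,-0.12,0,0,0,0.06],[-0.067,0.0225,-0.12,0,0,0,0.06],[-0.067,0.0225,-0.12,0,0,0,0.06]]]' 60;  python3 - <<'E'
from h import *
import pickle
o=manip.get_obs(); print(o['position'],o['ee_rot'],o['joint_pos'].round(3),o['ft_force']); a=manip.camera('wrist')
pickle.dump(o,open('w2.pkl','wb'))
cv2.imwrite('pics/w2.png',a)
cv2.imwrite('pics/w2z.png',cv2.resize(a,None,fx=1.5625,fy=1.5625,interpolation=cv2.INTER_CUBIC))
b=manip.camera('top')
cv2.imwrite('pics/t2.png',cv2.resize(b[130:250,180:330],None,fx=5,fy=5,interpolation=cv2.INTER_CUBIC))
E
```

```text
clock: 6.8
position: [0.5509, 0.032, 0.2365]
ee_rot: [0.773, 0.634, -0.0, -0.0]
ft_force: [-0.2, -0.3, -0.1]
grip_width: 0.701
[0.55091975 0.03202123 0.23647476] [ 7.73052096e-01  6.34342505e-01 -1.91340581e-04 -8.85056458e-05] [ 0.474  0.239 -0.713  1.619  0.16   1.343 -0.457] [-0.20230604 -0.33743758 -0.05418208]
```

View pics/w2z.png

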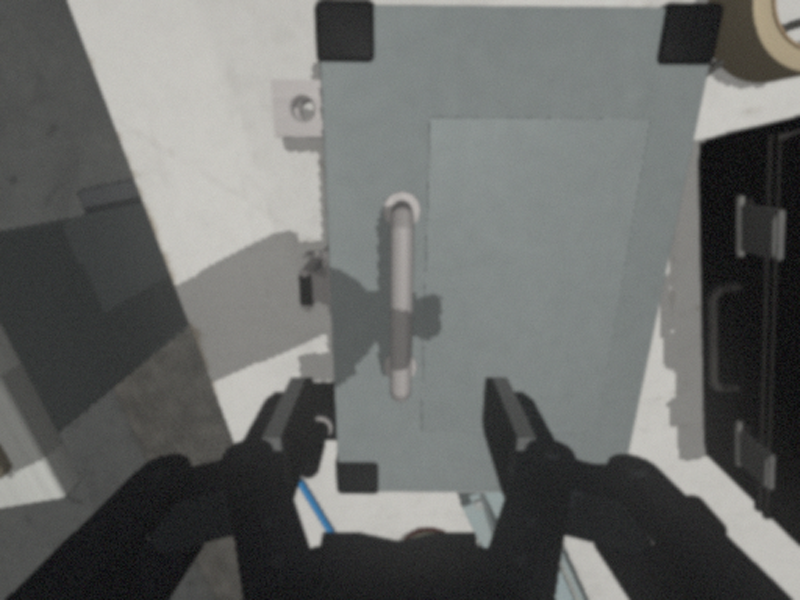

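View pics/t2.png

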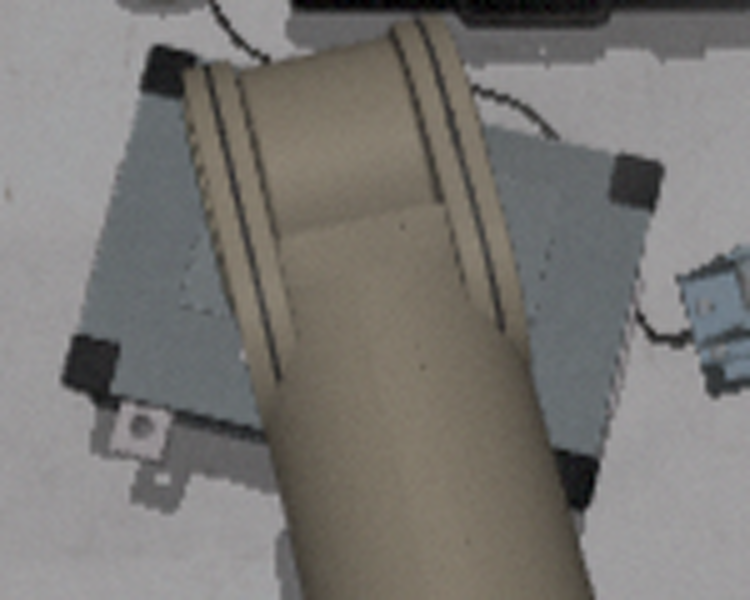

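Run:
```python
from h import *
import pickle; o=pickle.load(open('w2.pkl','rb'))
w=lambda u,v:((u+.5)/1.5625-.5,(v+.5)/1.5625-.5)
hl=onz('wrist',*w(402,205),.158,o);hr=onz('wrist',*w(400,393),.158,o);print('handle',hl,hr,(hl+hr)/2,np.linalg.norm(hl-hr))
for n,p,z in [('eye',(303,107),.104),('FL',(317,3),.118),('RL',(721,5),.118),('FR',(338,492),.118),('roller',(306,290),.119)]:
    q=onz('wrist',*w(*p),z,o); B=(.610,.0215,np.radians(-11.1)); d=q[:2]-B[:2]; c,s=np.cos(B[2]),np.sin(B[2]); print(n,q.round(4),'local',(c*d[0]+s*d[1]).round(4),(-s*d[0]+c*d[1]).round(4))
print((np.array(proj('wrist',boxp(.610,.0215,np.radians(-11.1),(-.06,0,.158)),o))*1.5625))
print(manip.get_obs()['ft_force'])
```

```text
handle [0.56350501 0.09018141 0.158     ] [ 0.54214462 -0.01263077  0.158     ] [0.55282481 0.03877532 0.158     ] 0.1050076644692634
eye [0.5178 0.1494 0.104 ] local -0.1151 0.1078
FL [0.54   0.1931 0.118 ] local -0.1017 0.1549
RL [0.7413 0.1522 0.118 ] local 0.1037 0.1535
FR [ 0.4773 -0.1073  0.118 ] local -0.1054 -0.1519
roller [0.495 0.047 0.119] local -0.1178 0.0029
[399.59553153 315.99722563]
[ 0.05385481  0.8300186  -0.01457764]
```

```bash
python3 -m handwheel '[[[0.002,0.001,0.04,0,0,0,0.05],[0.004,0.0015,0.08,0,0,0,0.05],[0.004,0.0015,0.0975,0,0,0,0.05],[0.004,0.0015,0.0975,0,0,0,0.05]]]' 60; python3 -m handwheel '[[[0,0,0,0,0,0,0.02],[0,0,0,0,0,0,0.005],[0,0,0,0,0,0,0.005],[0,0,0,0,0,0,0.005],[0,0,0,0,0,0,0.005]]]' 60
```

```text
clock: 7.4
position: [0.5527, 0.0376, 0.1385]
ee_rot: [0.772, 0.636, -0.001, -0.001]
ft_force: [0.4, -0.7, 1.6]
grip_width: 0.589
clock: 8.02
position: [0.5534, 0.037, 0.1404]
ee_rot: [0.772, 0.635, 0.0, 0.0]
ft_force: [-4.9, 0.1, 8.5]
grip_width: 0.117
```

```bash
cat > P.py <<'E'
from h import *
o=manip.get_obs(); t=np.array([.334,-.068,.94]); f=o['ft_force']
print('P',round(-f@t,2),f.round(1),o['position'].round(4),o['clock'].round(2))
E
python3 -m handwheel '[[[0,0.0004,-0.001,0,0,0,0.005],[0,0.0007,-0.002,0,0,0,0.005],[0,0.0007,-0.002,0,0,0,0.005]]]'; python3 P.py; python3 -m handwheel '[[[0,0.0004,-0.001,0,0,0,0.005],[0,0.0004,-0.001,0,0,0,0.005]]]' >/dev/null; python3 P.py
```

```text
clock: 8.4
position: [0.5536, 0.0369, 0.1411]
ee_rot: [0.772, 0.635, -0.0, -0.0]
ft_force: [-5.6, 1.7, 1.3]
grip_width: 0.116Traceback (most recent call last):
  File "P.py", line 3, in <module>
    print('P',round(-f@t,2),f.round(1),o['position'].round(4),o['clock'].round(2))
                                                              ^^^^^^^^^^^^^^^^
AttributeError: 'float' object has no attribute 'round'
Traceback (most recent call last):
  File "P.py", line 3, in <module>
    print('P',round(-f@t,2),f.round(1),o['position'].round(4),o['clock'].round(2))
                                                              ^^^^^^^^^^^^^^^^
AttributeError: 'float' object has no attribute 'round'
```

```bash
sed -i "s/o\['clock'\].round(2)/round(o['clock'],2)/" P.py; python3 P.py;  python3 -m handwheel '[[[0,-0.0006,0,0,0,0,0.005],[0,-0.0006,0,0,0,0,0.005]]]' >/dev/null; python3 P.py
```

```text
P 2.75 [-5.3  2.7 -0.9] [0.5538 0.0369 0.1418] 8.65
P 3.01 [-0.9  3.4 -2.6] [0.5538 0.0369 0.142 ] 8.9
```

```bash
python3 -m handwheel '[[[0,0.0002,-0.0007,0,0,0,0.005],[0,0.0003,-0.001,0,0,0,0.005]]]' >/dev/null; python3 P.py
```

```text
P 2.88 [ 0.5  2.9 -3. ] [0.5543 0.0367 0.1431] 9.15
```

```bash
for i in 1; do python3 -m handwheel '[[[0,0.0003,-0.0007,0,0,0,0.005],[0,0.0003,-0.001,0,0,0,0.005]]]' >/dev/null; python3 P.py; done;  python3 -m handwheel '[[[0,0.0002,-0.0005,0,0,0,0.005],[0,0.0002,-0.0005,0,0,0,0.005]]]' >/dev/null; python3 P.py
```

```text
P 3.42 [ 1.7  3.6 -4. ] [0.5546 0.0367 0.1441] 9.4
P 4.79 [ 2.5  4.1 -5.7] [0.5547 0.0366 0.1445] 9.65
```

```bash
python3 -m handwheel '[[[0,0.0004,-0.0005,0,0,0,0.005],[0,0.0004,-0.0005,0,0,0,0.005]]]' >/dev/null; python3 P.py; python3 -m handwheel '[[[0,0.0004,-0.0004,0,0,0,0.005],[0,0.0004,-0.0004,0,0,0,0.005]]]' >/dev/null; python3 P.py
```

```text
P 7.01 [ 1.7  4.7 -7.7] [0.5548 0.0366 0.1447] 9.9
P 6.05 [-0.5  4.7 -5.9] [0.555  0.0365 0.1452] 10.15
```

```bash
python3 -m handwheel '[[[0,0,0,0,0,0,0.005]]]' >/dev/null; python3 P.py; python3 -m handwheel '[[[0,0.0002,-0.0004,0,0,0,0.005],[0,0.0002,-0.0004,0,0,0,0.005]]]' >/dev/null; python3 P.py
```

```text
P 5.14 [-1.5  5.3 -4.5] [0.5551 0.0365 0.1454] 10.28
P 7.4 [-1.7  4.7 -7. ] [0.5551 0.0365 0.1455] 10.53
```

```bash
python3 -m handwheel '[[[0,0.0001,-0.0003,0,0,0,0.005],[0,0.0001,-0.0003,0,0,0,0.005]]]' >/dev/null; python3 P.py; python3 -m handwheel '[[[0,0,0,0,0,0,0.005]]]' >/dev/null; python3 P.py; python3 -m handwheel '[[[0,0.0001,-0.0003,0,0,0,0.005],[0,0.0001,-0.0003,0,0,0,0.005]]]' >/dev/null; python3 P.py
```

```text
P 7.67 [-0.8  5.2 -7.5] [0.5552 0.0365 0.1457] 10.78
P 8.61 [ 0.   3.9 -8.9] [0.5552 0.0365 0.1457] 10.9
P 7.6 [-0.9  4.9 -7.4] [0.5553 0.0364 0.1461] 11.15
```

```bash
python3 -m handwheel '[[[0,0.0001,-0.0003,0,0,0,0.005],[0,0.0001,-0.0003,0,0,0,0.005]]]' >/dev/null; python3 P.py; python3 -m handwheel '[[[0,0,0,0,0,0,0.005]]]' >/dev/null; python3 P.py
```

```text
P 6.43 [-0.2  4.8 -6.4] [0.5555 0.0364 0.1465] 11.4
P 5.37 [ 0.2  5.3 -5.4] [0.5555 0.0364 0.1465] 11.53
```

```bash
python3 -m handwheel '[[[0,0.0001,-0.0003,0,0,0,0.005],[0,0.0001,-0.0003,0,0,0,0.005]]]' >/dev/null; python3 P.py; python3 -m handwheel '[[[0,0,0,0,0,0,0.005]]]' >/dev/null; python3 P.py
```

```text
P 5.86 [-0.2  5.6 -5.8] [0.5556 0.0364 0.1469] 11.78
P 5.81 [-0.2  4.5 -5.8] [0.5557 0.0364 0.1469] 11.9
```

```bash
python3 - <<'E'
from h import *
import pickle
o=manip.get_obs(); pickle.dump(o,open('w3.pkl','wb'))
a=manip.camera('wrist')
cv2.imwrite('pics/w3z.png',cv2.resize(a,None,fx=1.5625,fy=1.5625,interpolation=cv2.INTER_CUBIC))
b=manip.camera('side')
cv2.imwrite('pics/s3.png',cv2.resize(b[150:260,210:330],None,fx=5,fy=5,interpolation=cv2.INTER_CUBIC))
E
python3 P.py
```

```text
P 5.51 [-0.5  5.2 -5.3] [0.5557 0.0364 0.1469] 12.0
```

View pics/w3z.png

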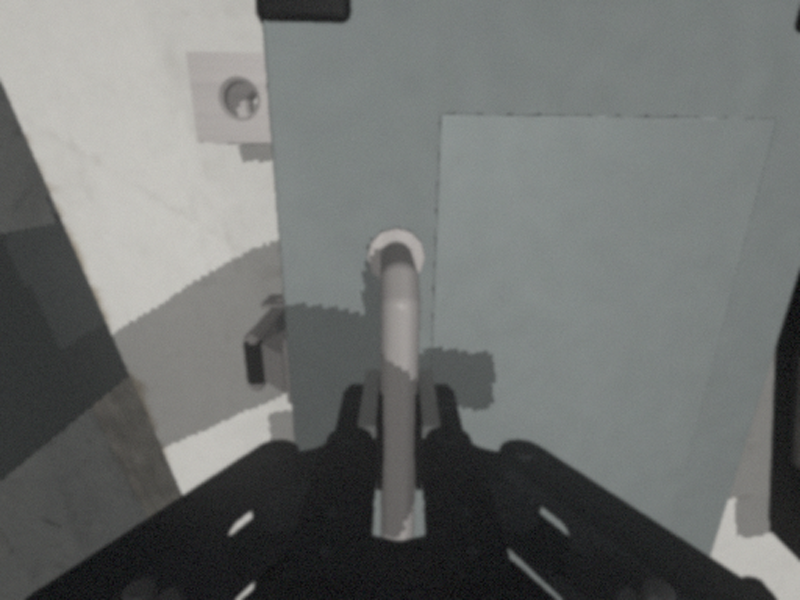

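View pics/s3.png

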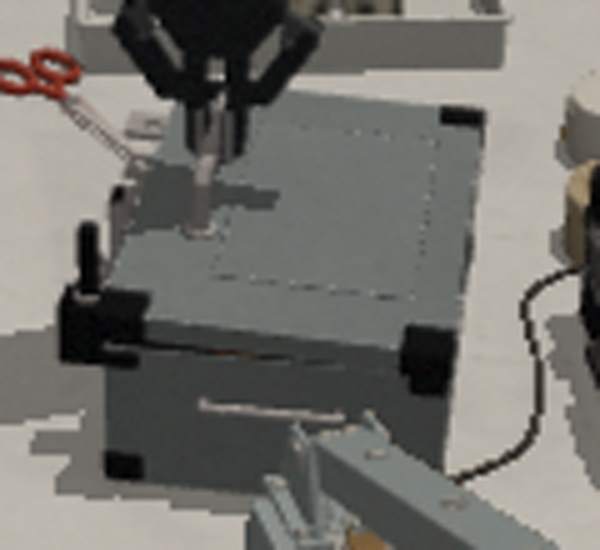

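Run:
```python
from h import *
import pickle
B=(.610,.023,np.radians(-11.6))
def L(x,y,z,th):
    c,s=np.cos(th),np.sin(th); return boxp(*B,(.1+x*c+z*s,y,.1-x*s+z*c))
for f in('w2.pkl','w3.pkl'):
    o=pickle.load(open(f,'rb')); print(f)
    pp=lambda p:np.round(np.array(proj('wrist',p,o))*1.5625,0)
    for th in (0,.02,.04,.06): print(th,'eye',pp(L(-.217,.105,.005,th)),'panel corner',pp(L(-.13,.1,.018,th)),'post',pp(L(-.16,.044,.018,th)),'frontedge y0',pp(L(-.203,0,.018,th)),'bar',pp(L(-.16,.044,.058,th)))
    w=lambda u,v:((u+.5)/1.5625-.5,(v+.5)/1.5625-.5)
    q=onz('wrist',*(w(306,290) if f=='w2.pkl' else w(254,362)),.119,o); d=q[:2]-B[:2]; c,s=np.cos(B[2]),np.sin(B[2]); print('roller',c*d[0]+s*d[1],-s*d[0]+c*d[1])
```

```text
w2.pkl
0 eye [300. 107.] panel corner [455. 116.] post [399. 219.] frontedge y0 [329. 290.] bar [400. 230.]
0.02 eye [299. 106.] panel corner [456. 115.] post [400. 220.] frontedge y0 [329. 292.] bar [402. 231.]
0.04 eye [298. 106.] panel corner [458. 115.] post [401. 220.] frontedge y0 [329. 294.] bar [405. 232.]
0.06 eye [296. 105.] panel corner [459. 115.] post [402. 221.] frontedge y0 [329. 296.] bar [408. 233.]
roller -0.11747187541916067 0.00038620899381743706
w3.pkl
0 eye [243.  99.] panel corner [475. 112.] post [391. 264.] frontedge y0 [291. 363.] bar [389. 294.]
0.02 eye [239.  97.] panel corner [477. 111.] post [392. 266.] frontedge y0 [289. 367.] bar [392. 297.]
0.04 eye [236.  96.] panel corner [480. 111.] post [393. 268.] frontedge y0 [288. 371.] bar [396. 301.]
0.06 eye [232.  94.] panel corner [482. 110.] post [394. 270.] frontedge y0 [287. 376.] bar [401. 304.]
roller -0.11848378144720452 0.0007370984308407713
```

```bash
python3 -m handwheel '[[[0,0.0001,-0.0003,0,0,0,0.005],[0,0.0002,-0.0005,0,0,0,0.005]]]' >/dev/null; python3 P.py; python3 -m handwheel '[[[0,0,0,0,0,0,0.005]]]' >/dev/null; python3 P.py
```

```text
P 6.45 [-0.4  5.2 -6.3] [0.5559 0.0364 0.1474] 12.25
P 4.86 [-1.2  5.7 -4.3] [0.5559 0.0363 0.1475] 12.38
```

```bash
python3 -m handwheel '[[[0,0.0001,-0.0003,0,0,0,0.005],[0,0.0002,-0.0005,0,0,0,0.005]]]' >/dev/null; python3 P.py; python3 -m handwheel '[[[0,0,0,0,0,0,0.005]]]' >/dev/null; python3 P.py
```

```text
P 5.29 [-1.1  4.4 -4.9] [0.5561 0.0363 0.1481] 12.62
P 4.39 [-0.5  5.1 -4.1] [0.5562 0.0363 0.1481] 12.75
```

```bash
python3 -m handwheel '[[[0,0.0002,-0.0005,0,0,0,0.005],[0,0.0003,-0.001,0,0,0,0.005]]]' >/dev/null; python3 P.py; python3 -m handwheel '[[[0,0.0002,-0.0005,0,0,0,0.005],[0,0.0003,-0.001,0,0,0,0.005]]]' >/dev/null; python3 P.py
```

```text
P 3.93 [-0.   4.1 -3.9] [0.5565 0.0362 0.1491] 13.0
P 4.38 [ 0.1  5.1 -4.3] [0.5569 0.0362 0.1501] 13.25
```

```bash
python3 -m handwheel '[[[0,0.0002,-0.0005,0,0,0,0.005],[0,0.0003,-0.001,0,0,0,0.005]]]' >/dev/null; python3 P.py; python3 -m handwheel '[[[0,0.0002,-0.0005,0,0,0,0.005],[0,0.0003,-0.001,0,0,0,0.005]]]' >/dev/null; python3 P.py
```

```text
P 5.42 [ 1.3  4.6 -5.9] [0.5574 0.036  0.1512] 13.5
P 5.04 [ 1.7  5.4 -5.6] [0.5578 0.036  0.1522] 13.75
```

```bash
python3 - <<'E'
from h import *
import pickle
o=manip.get_obs(); pickle.dump(o,open('w4.pkl','wb'))
a=manip.camera('wrist')
cv2.imwrite('pics/w4z.png',cv2.resize(a,None,fx=1.5625,fy=1.5625,interpolation=cv2.INTER_CUBIC))
b=manip.camera('side')
cv2.imwrite('pics/s4.png',cv2.resize(b[150:260,210:330],None,fx=5,fy=5,interpolation=cv2.INTER_CUBIC))
E
python3 P.py
```

```text
P 5.35 [ 1.8  4.4 -6. ] [0.5578 0.036  0.1522] 13.85
```

View pics/w4z.png

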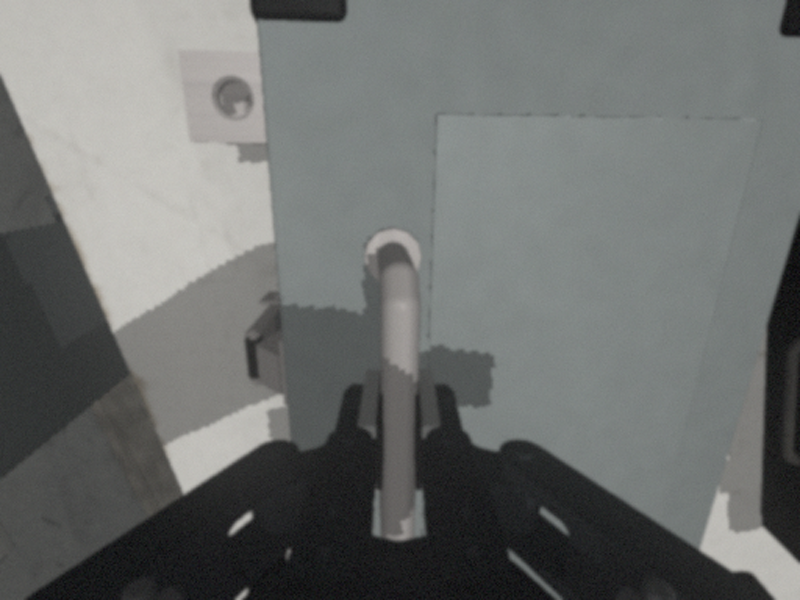

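View pics/s4.png

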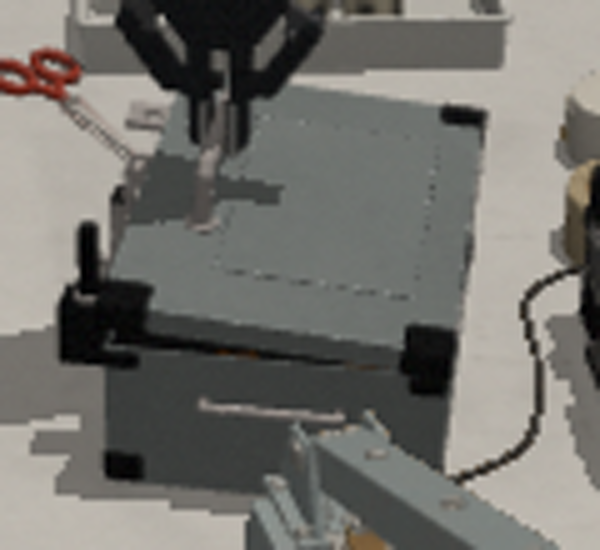

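The handle stays fixed in the pads between the two wrist views, so the grip isn't slipping. The gap under the lid has grown to about 0.07 rad. The pull peaked at about 8.6 N and then fell as the handle moved on, so the catch let go below 10 N. I'll open the lid wide by its handle.

```bash
python3 -m handwheel '[[[0.001,0.0037,-0.0076,0,0,0,0.005],[0.001,0.0077,-0.0151,0,0,0,0.005],[0.001,0.0121,-0.0224,0,0,0,0.005],[0.001,0.0169,-0.0295,0,0,0,0.005],[0.001,0.023,-0.0376,0,0,0,0.005],[0.001,0.0297,-0.0454,0,0,0,0.005],[0.001,0.0368,-0.0527,0,0,0,0.005],[0.001,0.043,-0.0585,0,0,0,0.005]]]' 35; python3 P.py
```

```text
clock: 14.85
position: [0.5991, 0.0276, 0.2119]
ee_rot: [0.773, 0.635, -0.002, -0.0]
ft_force: [-12.6, -1.8, 7.3]
grip_width: 0.119
P -2.78 [-12.6  -1.8   7.3] [0.5991 0.0276 0.2119] 14.85
```

```bash
python3 -m handwheel '[[[0,0.003,-0.005,0,0,0,0.005],[0,0.009,-0.009,0,0,0,0.005],[0,0.0155,-0.0142,0,0,0,0.005],[0,0.0225,-0.0189,0,0,0,0.005],[0,0.03,-0.0235,0,0,0,0.005],[0,0.037,-0.027,0,0,0,0.005],[0,0.0415,-0.0288,0,0,0,0.005],[0,0.0415,-0.0288,0,0,0,0.005]]]' 35; python3 P.py;  python3 - <<'E'
from h import *
b=manip.camera('side')
cv2.imwrite('pics/s5.png',cv2.resize(b[100:260,190:350],None,fx=3.7,fy=3.7,interpolation=cv2.INTER_CUBIC))
E
```

```text
clock: 15.85
position: [0.6412, 0.0189, 0.2418]
ee_rot: [0.773, 0.635, -0.0, 0.001]
ft_force: [-8.7, -4.9, 10.4]
grip_width: 0.116
P -7.2 [-8.7 -4.9 10.4] [0.6412 0.0189 0.2418] 15.85
```

View pics/s5.png

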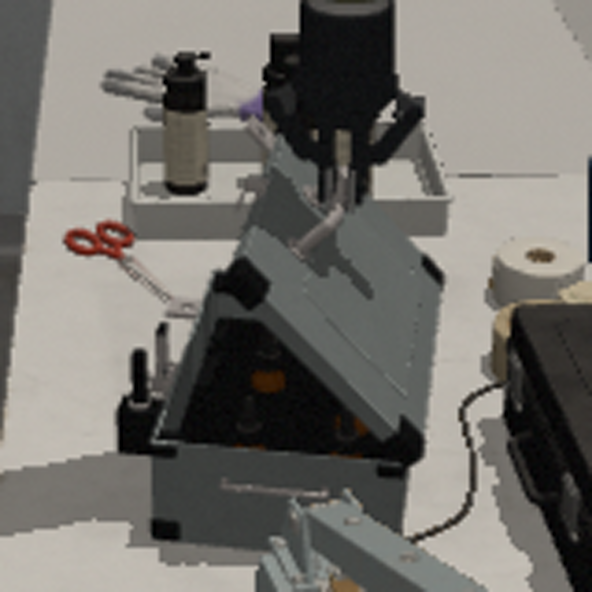

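```bash
python3 -m handwheel '[[[0,-0.0008,-0.0008,0,0,0,0.01],[0,-0.0008,-0.0008,0,0,0,0.03],[0,-0.0008,-0.0008,0,0,0,0.03],[0,-0.0008,-0.02,0,0,0,0.03],[0,-0.0008,-0.05,0,0,0,0.03],[0,-0.0008,-0.10,0,0,0,0.03],[0,-0.03,-0.14,0,0,0,0.03],[0,-0.08,-0.15,0,0,0,0.03]]]' 35; python3 P.py
```

```text
clock: 16.9
position: [0.5625, 0.037, 0.393]
ee_rot: [0.772, 0.635, 0.002, 0.001]
ft_force: [-0.0, -0.5, 0.2]
grip_width: 0.358
P -0.21 [-0.  -0.5  0.2] [0.5625 0.037  0.393 ] 16.9
```

```bash
python3 -m handwheel '[[[-0.05,-0.04,0,0,0,0,0.03],[-0.1,-0.08,0,0,0,0,0.03],[-0.15,-0.12,0,0,0,0,0.03],[-0.2,-0.15,0,0,0,0,0.03],[-0.22,-0.16,0,0,0,0,0.03],[-0.22,-0.16,0,0,0,0,0.03]]]'
python3 - <<'E'
from h import *
b=manip.camera('side'); t=manip.camera('top')
cv2.imwrite('pics/s6.png',cv2.resize(b[100:260,190:350],None,fx=3.7,fy=3.7,interpolation=cv2.INTER_CUBIC))
cv2.imwrite('pics/t6.png',cv2.resize(t,None,fx=1.5625,fy=1.5625))
E
python3 P.py
```

```text
clock: 17.65
position: [0.3621, -0.1497, 0.3908]
ee_rot: [0.773, 0.634, 0.0, 0.001]
ft_force: [0.3, 0.3, 1.2]
grip_width: 0.35
P -0.72 [1.2 0.7 0.4] [ 0.3634 -0.148   0.3902] 17.75
```

View pics/s6.png

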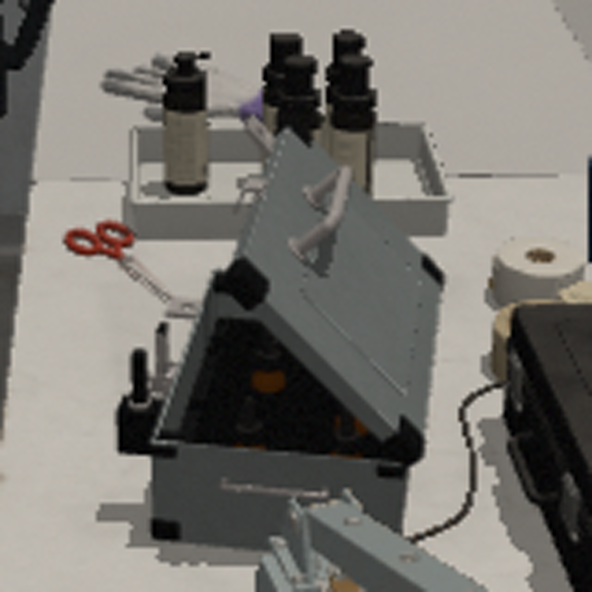

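View pics/t6.png

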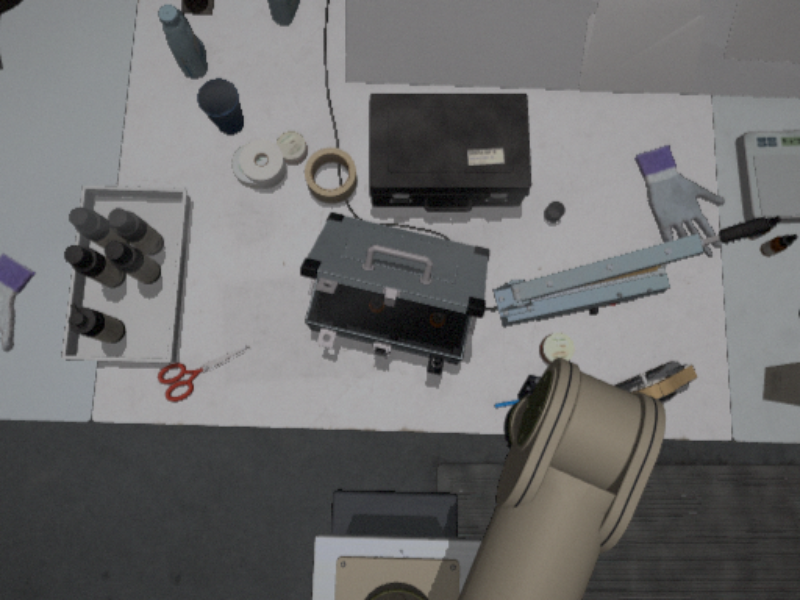

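```bash
python3 -c "
from workcell import manip
print(manip.hand_in())"
```

```text
the job is handed in; nothing more can be done
None
```

The catch failed the pull test, so the lid is standing open and the locking pin is still in its parking socket, ready for repair. I handed the job in at about 18 s on the robot's clock.

- **Pressing:** I pressed the lid near its front edge, to the left of the handle, until it met the stop. The fingers ended at 118 mm, which is the shut height, with about 14 N of push. I did not catch the click's force peak in the readings. I took the lid as latched from that height and from the side picture, which showed no gap.
- **Pull test:** Drawing the handle along its swing, I measured about 3 N through the free play. The force then rose to about 8.6 N and fell back to 4–5 N as the handle kept moving. The wrist pictures showed no slipping in the pads, and the gap under the lid grew. From this I judged that the catch let go before 10 N. The readings scatter by about 1 N and include some drag from the grip. I did not repeat the test.
- **Opening:** I swung the lid to about 0.8 rad by its handle, let go and backed away. The sideways force while opening reached about 15 N, but by then the lid was no longer latched.
- **Last checks:** The pictures show the lid standing open, the pin upright in its socket, and the arm clear with nearly zero force. The scissors and pot look unmoved. The arm hid the tally counter in the last top picture, so I could not see it again, but nothing I did went near it at bench height.

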